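Stand the slipped bars back up against the stop

TASK

Two of the four metal bars in the row have slipped and lean against the steel stop. Push in their feet until both stand upright with their backs flat against the stop, like the other two. Only push: do not pick any bar up, and leave the two standing bars and everything else on the bench where they are.

Things in the scene. Friction and masses are not known exactly. Their poses are not given: they have to be found in the camera images.
- stop: fixed back stop: 300 mm of bright metal angle screwed to the bench, 60 mm high, 6 mm thick. Origin on the bench at the middle of the foot of its face; x runs along the face (the row's direction), the face lies in the plane y = 0 and the bars stand on its +y side (the robot's left); its foot and screws are on the -y side, up to 50 mm out
- bar_a: smooth dark steel bar (friction 0.35), 60 high x 36 wide x 16 mm thick, 0.27 kg, one of a row of four (66 mm apart, 30 mm clear between). Origin on its axis, 2 mm under its top face; z up, x along the row, y away from the stop. Leans 26 deg at first, top on the stop, foot out. With its foot pushed in it rocks upright by itself about 15 mm short of the stop; then slide it home.
- bar_a_foot (a point): middle of the 36 x 16 mm foot (underside) of bar_a; flush against the stop it reads y = +0.008 in the stop's frame
- bar_b: smooth dark steel bar (friction 0.35), 60 high x 36 wide x 16 mm thick, 0.27 kg, one of a row of four (66 mm apart, 30 mm clear between). Origin on its axis, 2 mm under its top face; z up, x along the row, y away from the stop. Leans 34 deg at first, top on the stop, foot out. With its foot pushed in it rocks upright by itself about 15 mm short of the stop; then slide it home.
- bar_b_foot (a point): middle of the 36 x 16 mm foot (underside) of bar_b; flush against the stop it reads y = +0.008 in the stop's frame
- bar_c: smooth dark steel bar (friction 0.35), 60 high x 36 wide x 16 mm thick, 0.27 kg, one of a row of four (66 mm apart, 30 mm clear between). Origin on its axis, 2 mm under its top face; z up, x along the row, y away from the stop. At the start it stands upright with its back to the stop; it is to be left as it is.
- bar_c_foot (a point): middle of the 36 x 16 mm foot (underside) of bar_c; flush against the stop it reads y = +0.008 in the stop's frame
- bar_d: smooth dark steel bar (friction 0.35), 60 high x 36 wide x 16 mm thick, 0.27 kg, one of a row of four (66 mm apart, 30 mm clear between). Origin on its axis, 2 mm under its top face; z up, x along the row, y away from the stop. At the start it stands upright with its back to the stop; it is to be left as it is.
- bar_d_foot (a point): middle of the 36 x 16 mm foot (underside) of bar_d; flush against the stop it reads y = +0.008 in the stop's frame
- tape_wide: loose roll of paper tape lying flat behind the stop, 100 mm across, 48 mm high; origin at the centre of its underside
- tape_slim: loose roll of clear tape lying flat on the bars' side, about 0.2 m out from the row, 84 mm across, 19 mm high; origin at the centre of its underside
- mug: white mug, 80 mm across, 95 mm high, handle sticking out 30 mm, on the left; origin at the centre of its underside
- knife: utility knife lying flat on the right, 155 mm long, 24 mm wide, 21 mm high; origin under its middle
- pack: banded pack of ten bars on the left, 84 x 74 x 61 mm high, 2.7 kg; origin at the centre of its underside
Things that resemble listed ones, but are neither listed nor needed, are in the scene too. Leave any pink look-alike of the bar_a alone. Leave any red look-alike of the bar_c alone.

How it is judged:
By the outcome, as a careful person would: the job done as asked, in the order asked, and still so for the second after the job is handed in, with the robot touching nothing.
It also fails if it takes over 40 s, if anything falls off the work surface, if the arm or the gripper's body presses on something with over 40 N, if the wrist force passes 120 N, or if a joint passes its speed limit or range.

ROBOT

A 6-joint arm with a two-finger parallel gripper is mounted at the origin on the work surface. World frame = base frame: x ahead of the robot, y to its left, z up, the work surface at z = 0. Lengths are in mm, angles in rad, forces in N, time in s.
With the tool pointing down it reaches from about 275 to 825 mm from the base axis. Payload 4.9 kg.
Tool frame: the origin (TCP) lies midway between the tips of the shut fingers; the grasp point (between the pads) lies 19 mm behind it (ctrl.tcp_to_grasp is the z of the grasp point in the tool frame, in mm); z points along the fingers, y is the line along which they close (so a half turn about z gives the same grasp; the last joint's range is limited). The gripper opens to 85 mm and grips with 20 to 120 N. Pads are 22 mm wide; open, the fingers measure 114 mm over their backs; the gripper's body (76 mm by 85 mm) begins 54 mm behind the grasp point. The pads swing forward as they close: fully open they stand 13 mm farther back than shut.
Start: joints at [-0.134, 0.326, -0.193, 1.052, 0, 1.437], TCP at [550.017, 0.009, 231.281] pointing down, gripper open.
Joint ranges: [-2.65, 2.65], [-0.97, 1.79], [-1.3, 1.35], [-1.93, 2.1], [-1.47, 1.37], [-3.14, 3.14]. Speed limits (rad/s): [2.57, 2.57, 3.14, 3.14, 3.14, 3.14].

INTERFACE

Orientations are given as a 3x3 rotation matrix whose columns are the frame's x, y, z axes.
In Python, from cell import ctrl, cams, ticket, spot_in, silhouettes, place_of gives the robot as it stands.
- The arm moves only by the shell command python3 -m crank 'ROWS'. ROWS is JSON, a list of rows, each a list of 7 numbers: the shift along the tool's x, y, z in cm, then the turn, a rotation vector about the tool's x, y, z in degrees, then the closure, from 0 (fully open) to 1 (shut). A call has 1 to 8 rows; each row is the pose to reach, as a shift and turn from the pose commanded when the call began, along the tool's axes at that moment; what a row does not reach only later rows make up. A row lasts 1/10 s, in which the tool goes at most 50 mm and 8.59 degrees, less where a joint would pass 70% of its speed; a pose out of reach is approached as far as the arm can. A call with a gripper value outside its range is refused whole. The fingers move at their own pace and stop on an object; the grip force is fixed at half the most. Time passes only in rows, so rows that repeat a pose let the fingers close. It gives the time, the measured TCP pose, the force, the opening and the grip force at its end, in the units of the state.
- ctrl.observe(): the state, without advancing time (a new reading comes with each control period).
- cams.read_camera(name): name is "scene" or "side" or "wrist"; returns a dict with "color" (480x640x3 uint8, red, green, blue), "fx", "fy", "cx", "cy" (pixels), "extrinsics" (4x4, takes a point from world to camera coordinates); the wrist camera has in their place "mount" (4x4, takes a point from camera to tool coordinates, whose origin is the TCP and whose axes are the flange's). Camera axes: x right, y up, looking along -z (the intrinsics and any distortion apply to the point x, -y, -z); pixel columns grow to the right and rows downward; lengths in mm; the calibration is good to about 2 mm. A picture is of the moment at which its call begins: read the wrist's pose just before it. There is no depth.
- ticket.sign_off(): hands the job in; it is judged then, once.
Trained networks look in the newest picture that a camera, given by its name, has taken for a name from the list of things; names that differ only in an ending like _2 or _b are one class to them, and where a whole thing is asked for, a point or a joint stands for the part that bears it (a point fixed in the world has none). Each returns a list of dicts, best first, with "score" (0 to 1); they miss things now and then, are a little off and sometimes report something else, mostly with a low value. They report only what shows in the picture. A call takes as long as a camera call. They do not tell look-alikes from the thing itself.
- spot_in(camera, name): "box" ([left, top, right, bottom] in pixels, round what is visible of it).
- silhouettes(camera, name): "mask" (480x640 bool, what is visible of it) and "box" ([left, top, right, bottom] in pixels, round what is visible of it).
- place_of(camera, name): "point" ([column, row] in pixels: a listed point, or the origin of a listed thing).
The state is a dict: "clock": time; "joint_positions": joint angles; "qvel": joint speeds; "tau": joint torques, N m; "tcp_pos": TCP position; "tool_rot": TCP orientation; "wrist_force": force on the tool from outside, world axes, zero at the start; "torque": the same for the moment, N m; "width": opening from 0.0 (shut) to 1.0 (fully open); "gripper_force": force on a finger pad.
Only numpy, scipy, OpenCV 4.12 (cv2) and the standard library are available. Lean on these libraries where they do the work, as an engineer would, in place of code of your own. Each camera call takes 0.05 s, during which the arm holds its last target. There are 200 camera calls.

## Working session

There is one attempt and no reset: what is moved stays moved. The work goes in short steps, Python scripts to look and compute and a shell command to move; the robot and the scene stay as the last step left them, time stands still between calls to the robot, and variables do not carry over. Pictures are saved under pics/ and viewed, at most 10 in all, crops included, and the job is handed in when it is done.

```bash
mkdir -p pics
cat > h.py <<'E'
import numpy as np,cv2
from cell import ctrl,cams,ticket,spot_in,silhouettes,place_of
def cam(n):
    s=ctrl.observe(); c=cams.read_camera(n)
    if 'extrinsics' in c: E=np.array(c['extrinsics'])
    else:
        T=np.eye(4);T[:3,:3]=s['tool_rot'];T[:3,3]=s['tcp_pos']
        E=np.linalg.inv(T@np.array(c['mount']))
    c['E']=E; return c
def ray(c,p,z):
    d=np.array([(p[0]-c['cx'])/c['fx'],-(p[1]-c['cy'])/c['fy'],-1.])
    R=c['E'][:3,:3];o=-R.T@c['E'][:3,3];d=R.T@d
    return o+d*(z-o[2])/d[2]
def proj(c,X):
    q=c['E'][:3,:3]@np.array(X)+c['E'][:3,3]
    return [c['cx']+c['fx']*q[0]/-q[2],c['cy']-c['fy']*q[1]/-q[2]]
def save(c,f): cv2.imwrite('pics/'+f,c['color'][:,:,::-1])
E
python3 - <<'E'
from h import *
np.set_printoptions(precision=1,suppress=True)
s=ctrl.observe();print(s['tool_rot'],s['clock'])
Z=dict(stop=0,bar_a=58,bar_a_foot=0,tape_slim=0,mug=0,pack=0,knife=0,tape_wide=0)
ims=[]
for n in ['scene','wrist']:
    c=cam(n);print(n,c.keys(),c['color'].shape);ims.append(c['color'])
    save(c,n+'0.png')
    for k in Z:
        for d in place_of(n,k): print(n,k,round(d['score'],2),np.array(d['point']),ray(c,d['point'],Z[k]))
E
```

```text
[[-0.  1. -0.]
 [ 1.  0.  0.]
 [ 0. -0. -1.]] 0.0
scene dict_keys(['color', 'fx', 'fy', 'cx', 'cy', 'extrinsics', 'E']) (480, 640, 3)
scene stop 0.93 [305.5 236.4] [578.  -63.9   0. ]
scene bar_a 0.84 [299.3 236.9] [610.6 -45.3  58. ]
scene bar_a 0.82 [318.  218.4] [544.5 -54.7  58. ]
scene bar_a 0.77 [333.2 200.2] [482.3 -69.5  58. ]
scene bar_a 0.73 [281.  256.2] [674.4 -34.1  58. ]
scene bar_a 0.7 [285.7 283.8] [710.2  26.1  58. ]
scene bar_a 0.69 [361.8 238. ] [504.3  53.1  58. ]
scene bar_a_foot 0.8 [385.1 243.2] [445.4  79.7   0. ]
scene bar_a_foot 0.55 [322.4 234.7] [543.7 -39.9   0. ]
scene tape_slim 0.57 [349.1 299.3] [612.2 129.    0. ]
scene mug 0.88 [428.7 375.3] [605.3 366.5   0. ]
scene pack 0.61 [482.1 332.2] [446.7 381.    0. ]
scene pack 0.59 [310.5 253.2] [599.6 -20.2   0. ]
scene pack 0.23 [252.2 223.3] [ 652.7 -181.1    0. ]
scene knife 0.74 [323.6 232.1] [536.5 -43.5   0. ]
scene knife 0.59 [251.5 143.2] [ 494.6 -390.5    0. ]
scene knife 0.32 [319.2 219.8] [520.8 -77.8   0. ]
scene knife 0.18 [332.6 212.7] [481.4 -71.2   0. ]
scene tape_wide 0.74 [249.5 223.6] [ 658.3 -184.9    0. ]
wrist dict_keys(['color', 'fx', 'fy', 'cx', 'cy', 'mount', 'E']) (480, 640, 3)
wrist stop 0.97 [350.5 255.1] [579.3 -60.9   0. ]
wrist bar_a 0.91 [386.8 261.1] [607.3 -45.   58. ]
wrist bar_a 0.9 [510.6 181.2] [706.7  26.3  58. ]
wrist bar_a 0.78 [318.2 274.4] [546.1 -57.8  58. ]
wrist bar_a 0.71 [464.7 247.3] [675.1 -32.   58. ]
wrist bar_a 0.57 [248.3 163.4] [489.2  41.   58. ]
wrist bar_a 0.56 [250.4 287.4] [484.3 -70.6  58. ]
wrist bar_a_foot 0.97 [214.3  99.7] [450.   92.3   0. ]
wrist bar_a_foot 0.89 [316.8 228.5] [544.1 -31.8   0. ]
wrist mug 0.32 [440.9 229.9] [671.4 -33.4   0. ]
wrist tape_wide 0.79 [417.6 355.9] [ 659.  -184.3    0. ]
```

View pics/scene0.png

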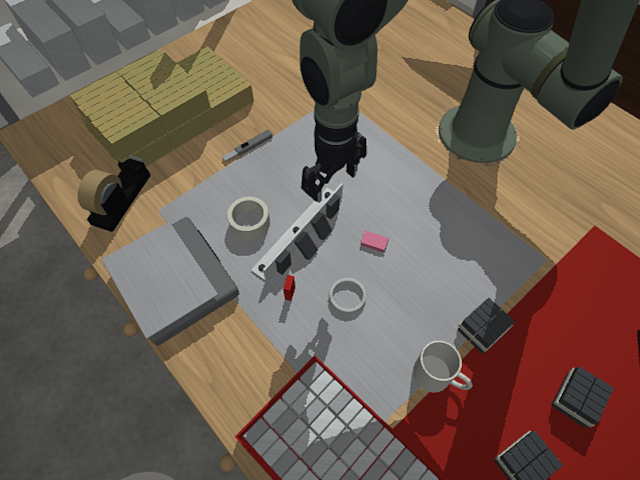

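View pics/wrist0.png

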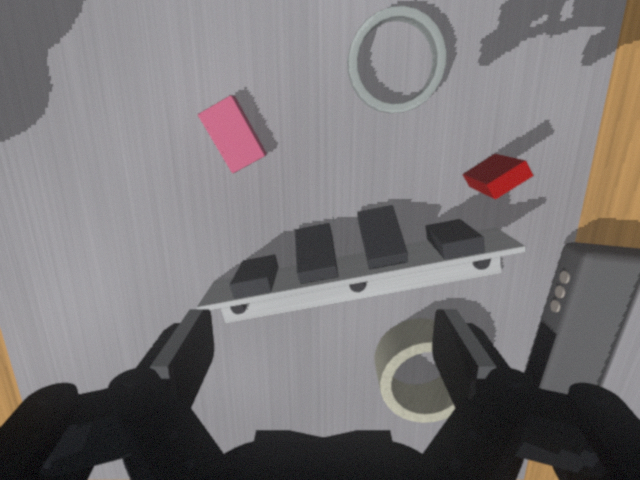

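The wrist view shows the row of four dark bars from about (255,273) to (455,237). The middle two, at (317,250) and (383,235), lean. Pink (232,133) and red (498,175) look-alikes lie clear of the push lanes. I'll align with the row (about 11°), shut the fingers and take a closer look.

```bash
python3 -m crank '[[1.3,-1.7,4,0,0,-8,1],[1.3,-1.7,7,0,0,-11,1],[1.3,-1.7,9,0,0,-11,1],[1.3,-1.7,9,0,0,-11,1],[1.3,-1.7,9,0,0,-11,1],[1.3,-1.7,9,0,0,-11,1],[1.3,-1.7,9,0,0,-11,1]]'
python3 - <<'E'
from h import *
np.set_printoptions(precision=1,suppress=True)
print(ctrl.observe()['tcp_pos'],ctrl.observe()['width'])
Z=dict(stop=0,bar_a=58,bar_a_foot=0)
for n in ['wrist','side']:
    c=cam(n);save(c,n+'1.png')
    for k in Z:
        for d in place_of(n,k): print(n,k,round(d['score'],2),np.array(d['point']),ray(c,d['point'],Z[k]))
    m=silhouettes(n,'stop')
    for k in m[:1]:
        b=k['box'];print(b)
        if n=='wrist':
            ys,xs=np.nonzero(k['mask']); 
            us=np.unique(xs)[10:-10:15]
            P=np.array([ray(c,[u,ys[xs==u].min()],60)[:2] for u in us]);print(P.T)
E
```

```text
clock: 1.6
tcp_pos: [534.2, 12.8, 142.7]
tool_rot: [[-0.191, 0.982, 0.003], [0.982, 0.191, -0.0], [-0.001, 0.002, -1.0]]
wrist_force: [-0.8, 0.5, 0.8]
width: -0.005
gripper_force: 0.0
[534.2  12.8 142.7] -0.004825607217970835
wrist stop 0.82 [357.2 315.3] [579.  -62.3   0. ]
wrist bar_a 0.97 [229. 346.] [484.9 -71.5  58. ]
wrist bar_a 0.97 [588.3 272. ] [707.1  27.7  58. ]
wrist bar_a 0.91 [510.9 340.4] [675.1 -30.4  58. ]
wrist bar_a 0.59 [254.4 180.2] [486.6  45.8  58. ]
wrist bar_a 0.57 [409.6 340.2] [606.5 -43.4  58. ]
wrist bar_a_foot 0.92 [322.  276.3] [543.  -32.8   0. ]
wrist bar_a_foot 0.57 [228.5  94.7] [452.2  90.8   0. ]
[148.1, 313.0, 582.9, 367.8]
[[439.4 448.3 457.6 467.3 505.  512.5 569.3 579.1 595.2 605.1 615.3 618.2
  628.  642.3 657.8 668.  678.2 676.9 688.1 701.7 715.9]
 [-78.1 -59.  -51.1 -48.4 -58.3 -40.5 -28.8 -26.9 -49.8 -47.  -45.1 -18.6
  -16.7 -28.7 -43.4 -41.5 -39.5  -6.6  -8.2 -15.7 -24.1]]
side stop 0.78 [302.2 254.5] [580.6 -66.7   0. ]
side bar_a 0.96 [231.3 245.7] [696.5  29.5  58. ]
side bar_a 0.91 [335.1 292.5] [458.8  84.   58. ]
side bar_a 0.87 [255.5 227.5] [677.8 -45.5  58. ]
side bar_a 0.7 [320.1 242.1] [536.1 -49.4  58. ]
side bar_a 0.69 [288.3 241.3] [596.6 -27.4  58. ]
side bar_a 0.56 [349.7 243.5] [479.  -67.9  58. ]
side bar_a_foot 0.88 [336.1 314.7] [455.1  80.2   0. ]
side bar_a_foot 0.85 [316.8 270.1] [534.1 -29.8  -0. ]
side bar_a_foot 0.31 [343.5 266.8] [486.4 -60.8   0. ]
side bar_a_foot 0.27 [349.1 244.2] [ 499.2 -139.2    0. ]
[231.9, 223.8, 376.0, 263.7]
```

View pics/wrist1.png

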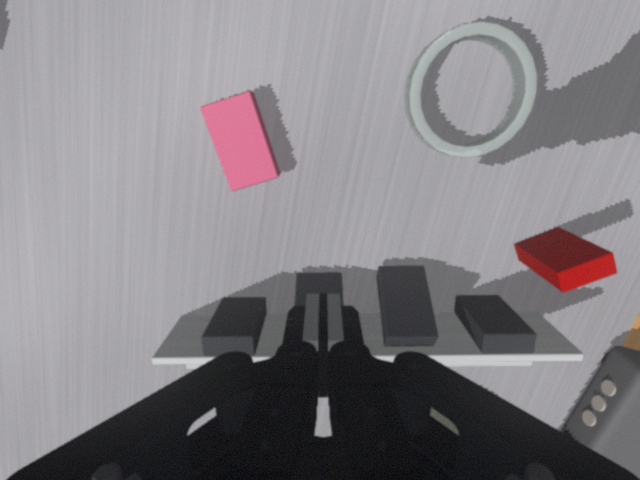

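View pics/side1.png

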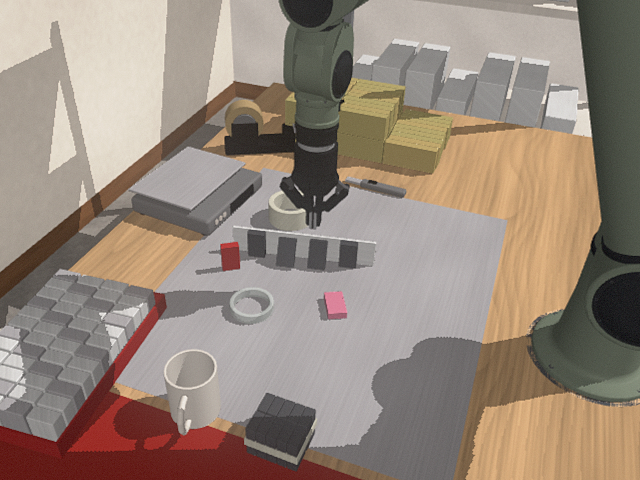

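The stop edge is level in the wrist view (rows 358–360), so the tool is aligned. The TCP is about 79 mm out from the face and centred on the first leaning bar; the second is 65 mm along +y. Now I'll lower and push.

```bash
python3 -m crank '[[0,0,5,0,0,0,1],[0,0,10,0,0,0,1],[0,0,13,0,0,0,1],[0,0,13.5,0,0,0,1],[0,0,13.5,0,0,0,1],[-0.8,0,13.5,0,0,0,1],[-1.6,0,13.5,0,0,0,1],[-1.9,0,13.5,0,0,0,1]]'
python3 -m crank '[[-0.3,0,0,0,0,0,1],[-0.6,0,0,0,0,0,1],[-0.9,0,0,0,0,0,1],[-1.2,0,0,0,0,0,1],[-1.5,0,0,0,0,0,1],[-1.8,0,0,0,0,0,1],[-1.8,0,0,0,0,0,1]]'
cat > look.py <<'E'
from h import *
import sys
np.set_printoptions(precision=1,suppress=True)
n=np.array([-.191,.982]);d=np.array([.982,.191])
t=ctrl.observe()['tcp_pos'][:2];print('tcp',t@n+168.8,t@d)
for c_ in ['wrist','side']:
    c=cam(c_);save(c,c_+sys.argv[1]+'.png')
    for k,z in (('bar_a',58),('bar_a_foot',0)):
        for q in place_of(c_,k):
            X=ray(c,q['point'],z)[:2]; print(c_,k,round(q['score'],2),'out',X@n+168.8,'along',X@d)
im=cams.read_camera('side')['color'][200:300,210:400]
cv2.imwrite('pics/crop'+sys.argv[1]+'.png',cv2.resize(im,None,fx=4,fy=4,interpolation=cv2.INTER_CUBIC)[:,:,::-1])
E
python3 look.py 2
```

```text
clock: 2.9
tcp_pos: [538.5, -7.0, 8.0]
tool_rot: [[-0.19, 0.982, 0.004], [0.982, 0.19, -0.001], [-0.002, 0.003, -1.0]]
wrist_force: [-0.4, 0.3, 0.3]
width: -0.001
gripper_force: 0.0
clock: 3.6
tcp_pos: [539.9, -23.6, 6.1]
tool_rot: [[-0.19, 0.982, -0.0], [0.982, 0.19, -0.0], [-0.0, -0.001, -1.0]]
wrist_force: [-0.6, 0.7, 0.3]
width: -0.0
gripper_force: 0.4
tcp 42.47263387955395 525.6841470505917
wrist bar_a 0.55 out 115.6763257336564 along 495.60801696033803
side bar_a 0.81 out 11.901975103891317 along 649.9737970871765
side bar_a 0.72 out 55.33441719953291 along 693.0333862873963
side bar_a 0.7 out 19.827564068843884 along 581.437199947839
side bar_a 0.64 out 170.66462606713014 along 472.8258076023189
side bar_a 0.6 out 2.42809625719147 along 453.8783357545009
side bar_a 0.41 out 11.672221642531497 along 522.0614953206662
side bar_a_foot 0.85 out 163.77485835403502 along 464.2976267750327
side bar_a_foot 0.47 out 33.92589164318133 along 512.2861829247239
```

View pics/crop2.png

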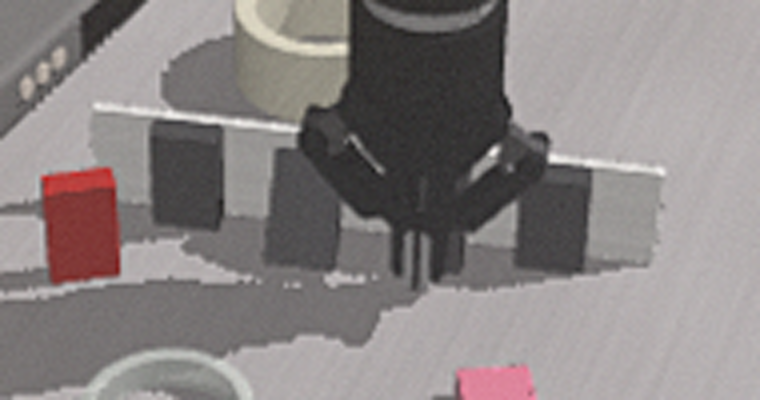

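The finger stands just in front of the first leaning bar's foot, around (425,270) in the crop, and the bar still leans. I'll keep pushing slowly and watch the force.

```bash
python3 -m crank '[[-0.2,0,0,0,0,0,1],[-0.4,0,0,0,0,0,1],[-0.6,0,0,0,0,0,1],[-0.8,0,0,0,0,0,1],[-0.8,0,0,0,0,0,1]]'
python3 -m crank '[[-0.15,0,0,0,0,0,1],[-0.3,0,0,0,0,0,1],[-0.4,0,0,0,0,0,1],[-0.5,0,0,0,0,0,1],[-0.5,0,0,0,0,0,1]]'
python3 look.py 3
```

```text
clock: 4.45
tcp_pos: [541.7, -31.6, 6.3]
tool_rot: [[-0.19, 0.982, -0.0], [0.982, 0.19, -0.0], [-0.0, -0.0, -1.0]]
wrist_force: [0.5, 0.8, 0.1]
width: 0.003
gripper_force: 0.3
clock: 4.95
tcp_pos: [542.4, -35.9, 6.2]
tool_rot: [[-0.191, 0.982, -0.0], [0.982, 0.191, 0.001], [0.001, -0.0, -1.0]]
wrist_force: [-0.4, 2.4, -1.0]
width: -0.003
gripper_force: 0.3
tcp 29.961110136545102 525.7914781606149
wrist bar_a 0.7 out 47.83460729504479 along 604.3880674336648
wrist bar_a 0.61 out 111.51802054391811 along 495.01612593255686
side bar_a 0.92 out 7.960231132648147 along 649.8603827153829
side bar_a 0.7 out 50.70080497125295 along 692.0194026001033
side bar_a 0.69 out 5.719219832919038 along 456.5706588815637
side bar_a 0.63 out 169.05870398348495 along 470.28664231943895
side bar_a 0.56 out 29.435155253315287 along 586.3573460847613
side bar_a 0.5 out -63.163885536736785 along 595.3657369734808
side bar_a 0.46 out 10.249986361770056 along 516.716116539759
side bar_a_foot 0.65 out 151.3004630765551 along 460.03539044458324
side bar_a_foot 0.45 out 19.22557112686394 along 518.5673932576764
```

View pics/crop3.png

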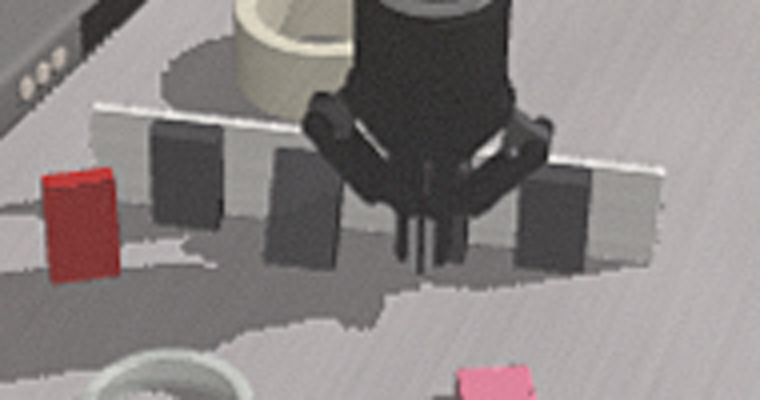

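The force is just starting (2.4 N), with the finger on the foot. I'll continue until it firms up against the stop.

```bash
for i in 1; do :; done; python3 -m crank '[[-0.1,0,0,0,0,0,1],[-0.2,0,0,0,0,0,1],[-0.3,0,0,0,0,0,1],[-0.4,0,0,0,0,0,1],[-0.4,0,0,0,0,0,1]]'
```

```text
clock: 5.8
tcp_pos: [542.3, -36.0, 6.2]
tool_rot: [[-0.193, 0.981, -0.001], [0.981, 0.193, 0.009], [0.009, 0.001, -1.0]]
wrist_force: [-1.6, 14.7, 3.6]
width: -0.0
gripper_force: 0.0
```

It's firm at 15 N with no further movement, so the bar is probably home. I'll back off and look from the wrist.

```bash
python3 -m crank '[[0.4,0,0,0,0,0,1],[1.5,0,0,0,0,0,1],[4.5,0,0,0,0,0,1],[5.5,1.5,-4,0,0,0,1],[5.5,3.3,-8,0,0,0,1],[5.5,3.3,-8,0,0,0,1],[5.5,3.3,-8,0,0,0,1]]'
python3 look.py 4
```

```text
clock: 6.5
tcp_pos: [566.7, 20.2, 87.5]
tool_rot: [[-0.191, 0.982, 0.004], [0.982, 0.191, -0.001], [-0.002, 0.003, -1.0]]
wrist_force: [-0.7, 0.3, 0.3]
width: 0.0
gripper_force: 0.0
tcp 80.35423294063496 560.3633570266235
wrist bar_a 0.92 out 61.286842532711404 along 699.1679292719118
wrist bar_a 0.73 out 6.763590896828504 along 461.3825864108894
wrist bar_a 0.69 out 123.39183428347448 along 496.7747867543543
wrist bar_a 0.61 out 6.917266107529997 along 657.0092019074983
wrist bar_a 0.29 out 69.42274815643522 along 582.6767682744127
wrist bar_a_foot 0.94 out 11.8323397830234 along 524.8236827867191
wrist bar_a_foot 0.58 out 169.52679290374908 along 458.64677836678794
side bar_a 0.94 out 22.485701180015013 along 587.7558921787587
side bar_a 0.93 out 167.15677265840228 along 473.3176832861238
side bar_a 0.86 out 64.05582752109665 along 691.044778311514
side bar_a 0.79 out 10.123777966856522 along 649.9773391471152
side bar_a 0.79 out 8.35695298292518 along 456.06340730256125
side bar_a 0.73 out 17.924508919480957 along 515.534390963854
side bar_a 0.49 out 116.37245284948033 along 566.9135870951272
side bar_a_foot 0.91 out 158.15266711040687 along 459.5170813976426
side bar_a_foot 0.56 out 16.006757294382822 along 515.904446414163
side bar_a_foot 0.21 out -309.40296553995665 along 419.3500852985517
```

View pics/wrist4.png

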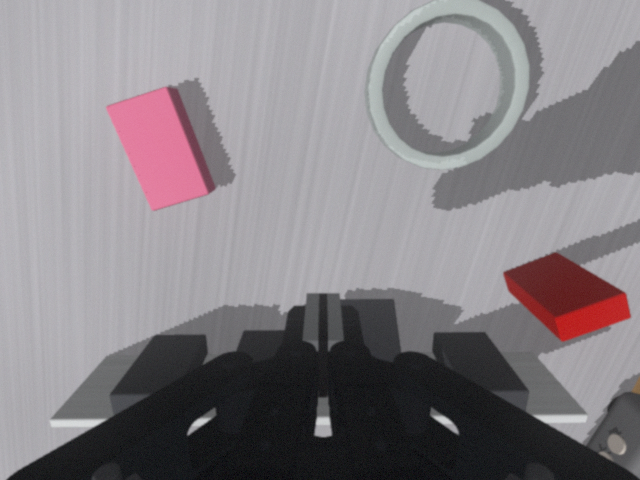

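View pics/crop4.png

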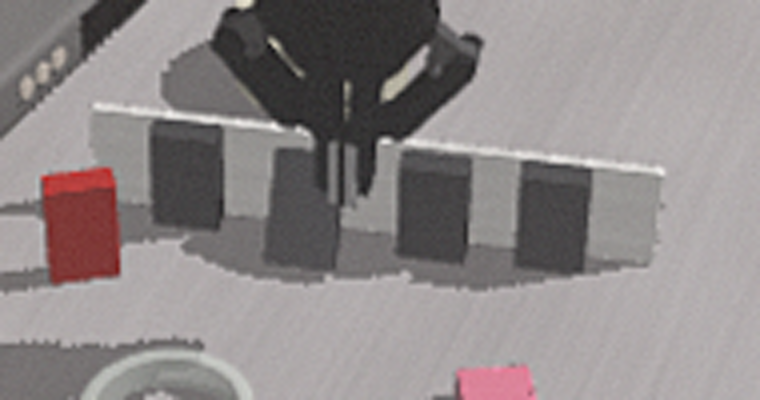

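Bar A is upright, but its front edge in the wrist view (row ~331, against 335 and 333 for its neighbours) hints at a small remaining gap. I'll measure that numerically.

Run:
```python
import cv2,numpy as np
np.set_printoptions(precision=1,suppress=True,linewidth=200)
g=cv2.cvtColor(cv2.imread('pics/wrist4.png'),6).astype(float);g=cv2.GaussianBlur(g,(0,0),1)
for nm,a,b in (('c',165,200),('a',248,275),('b',352,390),('d',440,480)):
    print(nm,g[315:420,a:b].mean(1)[::3].round(0))
    for u in range(a,b,8):
        p=g[318:350,u:u+4].mean(1);q=np.diff(p);i=q.argmin();
        print(nm,u,318+i,round(q[i],1))
# side crop: front foot edges and tops
h=cv2.cvtColor(cv2.imread('pics/crop4.png'),6).astype(float)
for nm,a,b in (('d',165,210),('a',412,455),('c',535,575)):
    for u in range(a,b,12):
        p=h[120:300,u:u+6].mean(1);q=np.diff(cv2.GaussianBlur(p[:,None],(0,0),2)[:,0])
        lo=q[80:].argmax()+80;print(nm,u,'top',120+q[:70].argmin(),'bottom',120+lo)
```

```text
c [165. 157. 146. 136. 125. 115. 102.  58.  52.  52.  50.  50.  48.  47.  47.  46.  44.  43.  42.  39.  37.  35.  32.  30.  28.  27.  27.  26.  26.  25.  25.  25.  25.  25.  28.]
c 165 334 -18.3
c 173 334 -17.5
c 181 334 -16.8
c 189 334 -16.6
c 197 334 -16.8
a [114. 113. 113. 112. 111.  79.  50.  48.  48.  47.  46.  46.  45.  43.  40.  35.  30.  29.  28.  27.  27.  26.  25.  24.  24.  25.  25.  25.  24.  23.  23.  23.  23.  23.  23.]
a 248 329 -17.3
a 256 329 -17.1
a 264 329 -17.7
a 272 329 -17.0
b [58. 57. 56. 55. 53. 52. 52. 51. 50. 49. 46. 44. 43. 41. 38. 31. 27. 26. 26. 25. 25. 25. 24. 22. 23. 23. 23. 23. 23. 23. 23. 24. 24. 24. 23.]
b 352 319 -1.7
b 360 343 -1.8
b 368 348 -2.7
b 376 341 -1.0
b 384 345 -0.6
d [137. 131. 123. 116. 114. 108.  61.  50.  49.  48.  47.  47.  46.  46.  45.  45.  44.  42.  39.  37.  34.  32.  30.  28.  27.  26.  26.  25.  26.  26.  26.  26.  25.  32.  53.]
d 440 331 -17.4
d 448 331 -18.2
d 456 331 -18.2
d 464 331 -18.6
d 472 331 -18.8
d 165 top 121 bottom 238
d 177 top 121 bottom 238
d 189 top 122 bottom 254
d 201 top 123 bottom 258
a 412 top 147 bottom 283
a 424 top 148 bottom 282
a 436 top 149 bottom 286
a 448 top 152 bottom 286
c 535 top 159 bottom 282
c 547 top 162 bottom 278
c 559 top 163 bottom 276
c 571 top 164 bottom 274
```

Bar A still reads about 3 mm short of flush. I'll push it again, a little higher (z ≈ 13 mm).

```bash
python3 -m crank '[[0,-3.2,2,0,0,0,1],[0,-3.2,7,0,0,0,1],[0,-3.2,7.4,0,0,0,1],[-2.5,-3.2,7.4,0,0,0,1],[-4.2,-3.2,7.4,0,0,0,1],[-4.6,-3.2,7.4,0,0,0,1],[-4.8,-3.2,7.4,0,0,0,1],[-4.8,-3.2,7.4,0,0,0,1]]'
python3 -m crank '[[-0.1,0,0,0,0,0,1],[-0.2,0,0,0,0,0,1],[-0.2,0,0,0,0,0,1]]'
python3 -m crank '[[-0.1,0,0,0,0,0,1],[-0.2,0,0,0,0,0,1],[-0.3,0,0,0,0,0,1],[-0.3,0,0,0,0,0,1]]'
```

```text
clock: 7.65
tcp_pos: [543.3, -32.9, 12.9]
tool_rot: [[-0.191, 0.982, 0.001], [0.982, 0.191, 0.0], [0.0, 0.001, -1.0]]
wrist_force: [-1.0, 0.5, -0.7]
width: -0.001
gripper_force: 0.0
clock: 7.95
tcp_pos: [543.3, -34.5, 12.3]
tool_rot: [[-0.191, 0.982, -0.0], [0.982, 0.191, 0.0], [0.0, -0.0, -1.0]]
wrist_force: [-0.2, 0.6, 0.6]
width: -0.002
gripper_force: 0.0
clock: 8.35
tcp_pos: [543.5, -36.1, 12.3]
tool_rot: [[-0.192, 0.981, -0.0], [0.981, 0.192, 0.004], [0.004, 0.0, -1.0]]
wrist_force: [-0.6, 6.6, 2.2]
width: 0.003
gripper_force: 0.0
```

```bash
python3 -m crank '[[-0.1,0,0,0,0,0,1],[-0.3,0,0,0,0,0,1],[-0.5,0,0,0,0,0,1],[-0.5,0,0,0,0,0,1]]'
python3 - <<'E'
from h import *
s=ctrl.observe();print(s['torque'],s['wrist_force'],s['tau'],s['joint_positions'])
c=cam('side');save(c,'side5.png')
g=cv2.cvtColor(c['color'],cv2.COLOR_RGB2GRAY)
cv2.imwrite('pics/crop5.png',cv2.resize(c['color'][195:285,220:390],None,fx=4.7,fy=4.7,interpolation=cv2.INTER_CUBIC)[:,:,::-1])
E
```

```text
clock: 8.75
tcp_pos: [543.4, -35.9, 12.3]
tool_rot: [[-0.195, 0.981, -0.001], [0.981, 0.195, 0.014], [0.014, 0.001, -1.0]]
wrist_force: [-2.9, 21.3, 7.3]
width: 0.0
gripper_force: 0.0
[3.66523799 0.39889044 0.0491418 ] [-2.85685125 21.3038863   7.3461577 ] [-1.19404802e+01 -4.59303117e+01  2.10039729e+01 -2.49083519e+00
 -5.24264663e+00  2.83016497e-02] [-0.20935231  0.5627138  -0.46097188  0.55152822  0.01382787  1.16519944]
```

View pics/crop5.png

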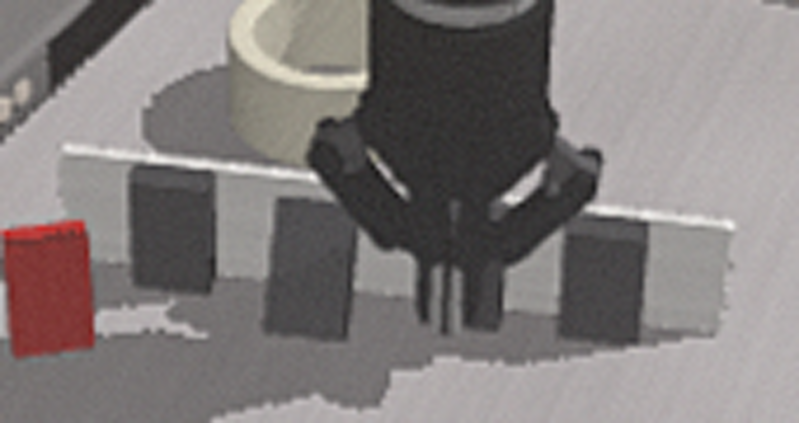

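```bash
python3 -m crank '[[0.5,0,0,0,0,0,1],[1.5,0,0,0,0,0,1],[4.5,0,0,0,0,0,1],[8.0,0.8,-4,0,0,0,1],[8.0,1.6,-8,0,0,0,1],[8.0,1.6,-10,0,0,0,1],[8.0,1.6,-10,0,0,0,1],[8.0,1.6,-10,0,0,0,1]]'
python3 - <<'E'
from h import *
np.set_printoptions(precision=1,suppress=True,linewidth=200)
n=np.array([-.191,.982]);d=np.array([.982,.191])
c=cam('wrist');save(c,'wrist6.png')
g=cv2.GaussianBlur(cv2.cvtColor(c['color'],cv2.COLOR_RGB2GRAY).astype(np.float32),(0,0),1)
F=np.array([-168.8*n[0],-168.8*n[1]])
for nm,al in (('c',462.5),('a',526),('b',592),('d',657)):
  for da in (-12,-6,0,6,12):
    o=np.arange(5,70,.25)
    P=np.array([proj(c,[*( (q-168.8)*n+(al+da)*d),0]) for q in o],np.float32)
    v=cv2.remap(g,P[:,0].reshape(1,-1),P[:,1].reshape(1,-1),1)[0]
    dv=v[4:]-v[:-4];i=dv.argmax();print(nm,da,'edge out',o[i+2],'step',dv[i],'px',P[i+2])
for k,z in (('bar_a',58),('bar_a_foot',0),('stop',0)):
    for q in place_of('wrist',k):
        X=ray(c,q['point'],z)[:2]; print(k,round(q['score'],2),'out',X@n+168.8,'along',X@d)
E
```

```text
clock: 9.6
tcp_pos: [545.3, 38.7, 112.2]
tool_rot: [[-0.191, 0.982, 0.001], [0.982, 0.191, -0.001], [-0.001, 0.0, -1.0]]
wrist_force: [0.4, 0.5, -1.2]
width: -0.001
gripper_force: 0.0
c -12 edge out 14.75 step 18.441109 px [203.4 341.7]
c -6 edge out 14.25 step 17.331657 px [211.2 342.3]
c 0 edge out 14.75 step 17.134735 px [218.9 341.7]
c 6 edge out 14.75 step 17.076118 px [226.7 341.7]
c 12 edge out 14.75 step 16.719635 px [234.4 341.7]
a -12 edge out 37.5 step 14.076546 px [284.7 315.5]
a -6 edge out 45.0 step 29.256744 px [292.4 306.6]
a 0 edge out 46.0 step 37.6485 px [300.4 305.4]
a 6 edge out 56.5 step 23.149017 px [308.2 292.6]
a 12 edge out 56.5 step 27.122635 px [316.3 292.6]
b -12 edge out 48.25 step 16.806023 px [372.8 302.6]
b -6 edge out 49.25 step 17.136398 px [380.9 301.4]
b 0 edge out 48.5 step 14.959488 px [388.9 302.3]
b 6 edge out 49.0 step 17.51995 px [397.  301.7]
b 12 edge out 41.5 step 16.2669 px [404.4 310.7]
d -12 edge out 15.75 step 18.991478 px [455.3 340.4]
d -6 edge out 15.75 step 19.58628 px [463.1 340.4]
d 0 edge out 16.5 step 18.902992 px [471.  339.6]
d 6 edge out 16.25 step 18.507736 px [478.8 339.8]
d 12 edge out 30.5 step 17.77658 px [489.  323.5]
bar_a 0.87 out 7.589928336419973 along 654.8672169430624
bar_a 0.85 out 126.31731412808992 along 491.95975821160295
bar_a 0.68 out 62.774174614911786 along 698.3883514576679
bar_a_foot 0.71 out 168.1630209923654 along 459.09972543744317
```

View pics/wrist6.png

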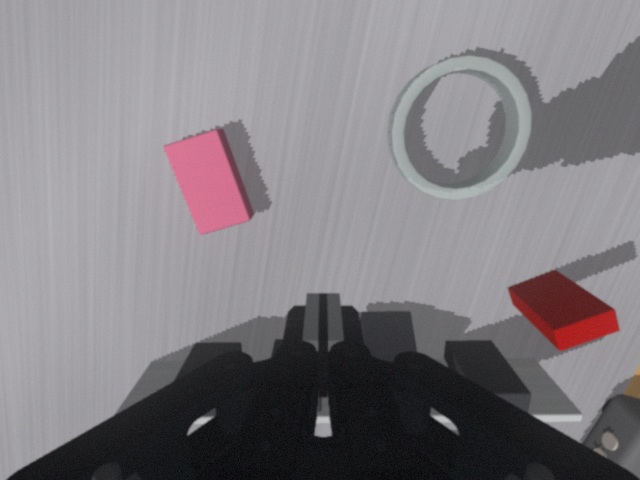

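The wrist view shows bar A at (278,345) nearly in line with its neighbours (342 and 340), though partly hidden. I'll shift over to bar B's lane for a clear numeric check of A.

```bash
python3 -m crank '[[-1,4.9,0,0,0,0,1],[-2.5,4.9,0,0,0,0,1],[-2.5,4.9,0,0,0,0,1],[-2.5,4.9,0,0,0,0,1]]'
cat > edge.py <<'E'
from h import *
n=np.array([-.191,.982]);d=np.array([.982,.191])
c=cam('wrist')
g=cv2.GaussianBlur(cv2.cvtColor(c['color'],cv2.COLOR_RGB2GRAY).astype(np.float32),(0,0),1)
print(ctrl.observe()['tcp_pos'])
for nm,al in (('c',462.5),('a',526),('b',592),('d',657)):
  r=[]
  for da in (-10,-5,0,5,10):
    o=np.arange(5,30 if nm!='b' else 60,.25)
    P=np.array([proj(c,[*( (q-168.8)*n+(al+da)*d),0]) for q in o],np.float32)
    v=cv2.remap(g,P[:,0].reshape(1,-1),P[:,1].reshape(1,-1),1)[0]
    dv=v[4:]-v[:-4];i=dv.argmax();r.append((float(o[i+2]),int(dv[i])))
  # sideways extent at z=0, out=13
  s=np.arange(-32,32,.5);P=np.array([proj(c,[*((13-168.8)*n+(al+q)*d),0]) for q in s],np.float32)
  v=cv2.remap(g,P[:,0].reshape(1,-1),P[:,1].reshape(1,-1),1)[0];dv=v[3:]-v[:-3]
  print(nm,r,'sides',al+s[dv.argmin()+1],al+s[dv.argmax()+1])
E
python3 edge.py
```

```text
clock: 10.2
tcp_pos: [597.2, 23.4, 111.3]
tool_rot: [[-0.19, 0.982, -0.002], [0.982, 0.19, 0.0], [0.001, -0.002, -1.0]]
wrist_force: [-0.0, 0.1, 0.3]
width: -0.004
gripper_force: 0.0
[597.01993004  23.69072695 111.63063845]
c [(14.25, 19), (14.75, 19), (14.75, 19), (25.0, 19), (14.75, 19)] sides 441.5 479.0
a [(17.5, 20), (17.5, 22), (17.5, 22), (17.5, 23), (17.5, 23)] sides 503.0 541.0
b [(42.0, 18), (49.0, 20), (49.0, 17), (49.0, 19), (42.0, 17)] sides 563.0 617.0
d [(16.0, 22), (15.75, 21), (16.5, 21), (16.5, 21), (16.5, 22)] sides 636.5 674.0
```

Bar A stands 2–2.5 mm short of flush. The finger was blocked at the same spot at both heights, so the wider knuckle must touch the bar's top before the tip reaches the foot. I'll tilt the tool 10° so the tip leads, push bar B home that way, then finish A.

```bash
python3 -m crank '[[0,0,4,0,-8,0,1],[0,0,8,0,-10,0,1],[0,0,10.3,0,-10,0,1],[0,0,10.6,0,-10,0,1],[-0.6,0,10.7,0,-10,0,1],[-1.2,0,10.7,0,-10,0,1],[-1.2,0,10.7,0,-10,0,1]]'
```

```text
clock: 10.95
tcp_pos: [602.3, 10.5, 7.2]
tool_rot: [[-0.186, 0.982, 0.036], [0.967, 0.189, -0.171], [-0.175, 0.003, -0.985]]
wrist_force: [0.5, 0.5, 0.1]
width: -0.001
gripper_force: 0.0
```

```bash
python3 -m crank '[[-0.4,0,0.07,0,0,0,1],[-0.8,0,0.14,0,0,0,1],[-1.2,0,0.21,0,0,0,1],[-1.5,0,0.26,0,0,0,1],[-1.8,0,0.32,0,0,0,1],[-2.1,0,0.37,0,0,0,1],[-2.4,0,0.42,0,0,0,1],[-2.7,0,0.47,0,0,0,1]]'
python3 -m crank '[[-0.2,0,0.04,0,0,0,1],[-0.4,0,0.07,0,0,0,1],[-0.6,0,0.11,0,0,0,1],[-0.6,0,0.11,0,0,0,1]]'
python3 -m crank '[[-0.15,0,0.03,0,0,0,1],[-0.3,0,0.05,0,0,0,1],[-0.3,0,0.05,0,0,0,1]]'
```

```text
clock: 11.75
tcp_pos: [605.6, -15.4, 5.2]
tool_rot: [[-0.188, 0.982, 0.033], [0.967, 0.191, -0.171], [-0.174, -0.0, -0.985]]
wrist_force: [-1.2, 1.7, -0.4]
width: -0.004
gripper_force: 0.8
clock: 12.15
tcp_pos: [607.0, -21.5, 5.4]
tool_rot: [[-0.187, 0.982, 0.033], [0.967, 0.19, -0.171], [-0.174, 0.0, -0.985]]
wrist_force: [-0.9, 0.6, -0.1]
width: 0.006
gripper_force: 0.4
clock: 12.45
tcp_pos: [607.5, -24.3, 5.4]
tool_rot: [[-0.188, 0.982, 0.033], [0.967, 0.191, -0.171], [-0.174, 0.0, -0.985]]
wrist_force: [-0.1, 0.8, -0.5]
width: 0.002
gripper_force: 0.5
```

```bash
python3 -m crank '[[-0.1,0,0.02,0,0,0,1],[-0.2,0,0.04,0,0,0,1],[-0.2,0,0.04,0,0,0,1]]'
python3 -m crank '[[-0.1,0,0.02,0,0,0,1],[-0.2,0,0.04,0,0,0,1],[-0.2,0,0.04,0,0,0,1]]'
```

```text
clock: 12.75
tcp_pos: [607.9, -26.2, 5.3]
tool_rot: [[-0.188, 0.982, 0.033], [0.967, 0.191, -0.171], [-0.174, 0.0, -0.985]]
wrist_force: [0.3, 1.8, -0.6]
width: -0.007
gripper_force: 0.4
clock: 13.05
tcp_pos: [607.7, -26.7, 5.2]
tool_rot: [[-0.189, 0.981, 0.032], [0.967, 0.192, -0.168], [-0.171, -0.0, -0.985]]
wrist_force: [-2.1, 5.5, 1.9]
width: 0.002
gripper_force: 2.9
```

That's firm at 26.5 mm out, against 30 mm before, as predicted for flush. I'll press once to square it, then retreat and move to bar A with the same tilt.

```bash
python3 -m crank '[[-0.15,0,0.03,0,0,0,1],[-0.2,0,0.04,0,0,0,1],[-0.2,0,0.04,0,0,0,1]]'
python3 -m crank '[[0.8,0,-0.14,0,0,0,1],[3,0,-1,0,0,0,1],[4.5,-3,-3,0,0,0,1],[4.5,-6.6,-2,0,0,0,1],[3.5,-6.6,-0.62,0,0,0,1],[2.5,-6.6,-0.44,0,0,0,1],[2.5,-6.6,-0.44,0,0,0,1],[2.5,-6.6,-0.44,0,0,0,1]]'
```

```text
clock: 13.35
tcp_pos: [607.6, -27.0, 5.1]
tool_rot: [[-0.19, 0.981, 0.032], [0.967, 0.193, -0.164], [-0.167, -0.0, -0.986]]
wrist_force: [-2.8, 10.3, 5.5]
width: -0.002
gripper_force: 5.5
clock: 14.15
tcp_pos: [540.8, -18.4, 5.7]
tool_rot: [[-0.186, 0.982, 0.035], [0.967, 0.19, -0.171], [-0.174, 0.002, -0.985]]
wrist_force: [0.1, -0.3, 0.5]
width: -0.005
gripper_force: 0.0
```

```bash
python3 -m crank '[[-0.5,0,0.09,0,0,0,1],[-1.0,0,0.17,0,0,0,1],[-1.4,0,0.25,0,0,0,1],[-1.7,0,0.3,0,0,0,1],[-1.9,0,0.33,0,0,0,1],[-1.9,0,0.33,0,0,0,1]]'
python3 -m crank '[[-0.1,0,0.02,0,0,0,1],[-0.2,0,0.04,0,0,0,1],[-0.3,0,0.05,0,0,0,1],[-0.3,0,0.05,0,0,0,1]]'
```

```text
clock: 14.75
tcp_pos: [542.7, -36.9, 5.2]
tool_rot: [[-0.187, 0.982, 0.033], [0.967, 0.19, -0.17], [-0.174, 0.0, -0.985]]
wrist_force: [-0.2, 0.0, 0.9]
width: -0.001
gripper_force: 0.0
clock: 15.15
tcp_pos: [543.2, -39.5, 5.2]
tool_rot: [[-0.188, 0.982, 0.033], [0.967, 0.191, -0.17], [-0.173, 0.0, -0.985]]
wrist_force: [-0.6, 1.1, 0.6]
width: -0.002
gripper_force: 0.7
```

```bash
python3 -m crank '[[-0.1,0,0.02,0,0,0,1],[-0.2,0,0.04,0,0,0,1],[-0.3,0,0.05,0,0,0,1],[-0.3,0,0.05,0,0,0,1]]'
```

```text
clock: 15.55
tcp_pos: [543.1, -40.1, 5.1]
tool_rot: [[-0.19, 0.981, 0.032], [0.967, 0.193, -0.165], [-0.168, 0.0, -0.986]]
wrist_force: [-2.3, 10.2, 5.1]
width: 0.002
gripper_force: 5.1
```

Bar A is firm too, at 25.8 mm out. I'll retreat, straighten the tool and check.

```bash
python3 -m crank '[[0.8,0,-0.14,0,0,0,1],[3.5,0,-0.6,0,0,0,1],[6.5,1,-3,0,0,0,1],[5.6,5,-7,0,6,0,1],[5.6,9.8,-11.6,0,10,0,1],[5.6,9.8,-11.6,0,10,0,1],[5.6,9.8,-11.6,0,10,0,1],[5.6,9.8,-11.6,0,10,0,1]]'
python3 edge.py; python3 look.py 7
```

```text
clock: 16.35
tcp_pos: [624.9, 49.8, 109.1]
tool_rot: [[-0.191, 0.982, -0.001], [0.982, 0.191, -0.001], [-0.001, -0.001, -1.0]]
wrist_force: [0.4, 0.5, -0.2]
width: 0.002
gripper_force: 0.0
[623.65483796  49.84233506 108.23325802]
c [(14.5, 18), (14.25, 18), (14.25, 18), (14.5, 17), (15.0, 18)] sides 441.5 478.5
a [(14.25, 18), (14.5, 19), (14.5, 18), (15.0, 19), (15.0, 19)] sides 504.0 540.5
b [(15.25, 20), (15.0, 20), (15.25, 15), (39.0, 22), (43.25, 38)] sides 619.0 610.0
d [(17.75, 1), (16.5, 7), (16.0, 21), (16.0, 21), (16.0, 22)] sides 635.0 673.0
tcp 98.62709897961417 621.9489368704993
wrist bar_a 0.76 out 7.132008316451305 along 462.59069575326214
wrist bar_a 0.76 out 61.160458213550314 along 697.3765977969546
wrist bar_a 0.75 out 5.839074806681509 along 522.380947456491
wrist bar_a 0.59 out 126.85915492836747 along 505.95151407844423
wrist bar_a_foot 0.8 out 169.42873155743928 along 458.05503600174524
wrist bar_a_foot 0.79 out 9.622975368753714 along 526.4692633223304
side bar_a 0.89 out 7.7512905849660285 along 514.6235003423817
side bar_a 0.87 out 60.09482041591964 along 696.4840355591674
side bar_a 0.83 out 4.415065873596092 along 462.0407071330289
side bar_a 0.8 out 167.97907990024413 along 470.4358911738491
side bar_a 0.63 out 14.014369870972047 along 649.889048135702
side bar_a_foot 0.71 out 154.40050084290039 along 460.2025547778913
side bar_a_foot 0.63 out 18.452021555902945 along 512.9945355614035
side bar_a_foot 0.31 out -64.45170119945132 along 599.862107871784
```

All four feet now lie on one line: front edges at 14.4, 14.6, 15.2 and 16.0 mm, a steady slope that matches the stop's slight tilt. Both bars are flush and square, so I'm handing in.

```bash
python3 -c "
from cell import ticket
print(ticket.sign_off())"
```

```text
the job is handed in; nothing more can be done
None
```

I pushed both slipped bars upright and flush against the stop, and the last camera check put all four feet in line to within about half a millimetre; the job was handed in after about 17 s of the 40 s allowed, but sign-off returned no verdict.

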